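Line up dropper, funnel and beaker on a retort stand

TASK

Set up the retort stand for adding drops to the beaker: with a fingertip, gently push the lower arm round until its funnel is over the middle of the glass beaker, then push the upper arm round until the dropper's tip is over the middle of the funnel. Do not grip or lift anything, leave the beaker, flask, bottle and spotting tile where they stand, and leave both arms at rest.

Things in the scene. Friction and masses are not known exactly. Their poses are not given: they have to be found in the camera images.
- stand: Retort stand fixed to the bench: base plate 120 x 170 x 12 mm (x, y, z), steel post 12 mm thick, top at 262 mm. Origin on the post's axis at bench height; z up; -x is its front, roughly towards the robot. Two arms swing about the post. At the start the lower (funnel) arm points to the robot's left, the upper (dropper) arm to its right, the glassware in between.
- funnel_arm (a joint): Lower arm's angle, rad: 0 = along the stand's -x, growing anticlockwise from above (positive: robot's right), stops at +-1.75. Steel rod 10 mm thick, axis 145 mm above the bench, bare from 20 to 130 mm from the post, with a white funnel in a ring at its end. It swings level about the post and stays where left; about 1 N sideways, 100 mm from the post, moves it.
- dropper_arm (a joint): Upper arm's angle, rad: 0 = along the stand's -x, growing anticlockwise from above (positive: robot's right), stops at +-1.75. Steel rod 10 mm thick, axis 230 mm above the bench, bare from 20 to 155 mm from the post, with an upright glass dropper at its end, bulb top at 285 mm. It swings level about the post and stays where left; about 1 N sideways, 100 mm from the post, moves it.
- funnel_mouth (a point): Centre of the funnel's mouth, 165 mm above the bench and 170 mm from the post's axis. The mouth is 72 mm across; the funnel's stem, 12 mm thick, ends below it 110 mm above the bench and clears all the glassware.
- dropper_tip (a point): Lower tip of the glass dropper, 185 mm above the bench and 170 mm from the post's axis; it passes 20 mm above the funnel's mouth.
- beaker: The beaker to be filled: open straight-sided clear glass, 70 mm across (74 at the rim), 95 mm tall, loose, 130 g; the only open-topped wide vessel. Origin: centre of its underside; z up. It stands about 170 mm (within 9 mm) from the post in one of three places in front of the stand: straight ahead or about 38 degrees to either side.
- flask: Conical greenish glass flask, 76 mm across at the foot, 92 mm tall, loose. Origin: centre of its underside. Stands in another of the three places; not to be disturbed.
- amber_bottle: Small amber glass bottle with a black cap, 48 mm across, 90 mm tall, loose. Origin: centre of its underside. Stands in another of the three places; not to be disturbed.
- spot_tile: White spotting tile with round dimples, 70 x 110 x 12 mm, loose, on the bench to the right of the stand. Origin: centre of its underside; not to be disturbed.
There are look-alikes about, which are no part of the job. Leave any purple look-alike of the beaker alone.

How it is judged (in metres and radians):
On the way, in this order (a step that is already met when the one before it is completed fails the run):
1. the lower arm's funnel is over the middle of the beaker, at rest (horizontal distance between funnel_mouth and beaker below 0.016 m and velocity of joint funnel_arm between -0.05 and 0.05 rad/s), for 0.2 s.
2. the dropper's tip is over the middle of the funnel, at rest, the funnel still over the beaker (all of step 1 and horizontal distance between dropper_tip and funnel_mouth below 0.012 m and velocity of joint dropper_arm between -0.05 and 0.05 rad/s), for 0.2 s.
At the end, for the whole second after the job is handed in: The funnel's centre is within 16 mm horizontally of the beaker's axis, the dropper's tip within 12 mm horizontally of the funnel's centre, both arms at rest (below 0.05 rad/s), and beaker, flask, bottle and tile upright and within 20 mm of where they started (all of step 2 and distance of each of beaker, flask, amber_bottle, spot_tile from where it was at the start of the episode below 0.02 m and angle between each of beaker, flask, amber_bottle's own z axis and vertical below 0.15 rad); the robot touches nothing.
It fails at once if the beaker, flask, bottle or tile is moved by more than 20 mm, tipped over, or lifted off the bench by more than 10 mm (not (distance of beaker from where it was at the start of the episode below 0.02 m) or not (distance of flask from where it was at the start of the episode below 0.02 m) or not (distance of amber_bottle from where it was at the start of the episode below 0.02 m) or not (distance of spot_tile from where it was at the start of the episode below 0.02 m) or not (angle between beaker's own z axis and vertical below 0.15 rad) or not (angle between flask's own z axis and vertical below 0.15 rad) or not (angle between amber_bottle's own z axis and vertical below 0.15 rad) or height (world z) of any of beaker, flask, amber_bottle, spot_tile above 0.01 m).
It fails at once if the stand or one of its arms is pushed harder than 20 N (contact force between the fingers and stand above 20 N).
It fails at once if an arm's rod is gripped between the fingers (touched while it lies midway between the pads) ((contact force between the fingers and stand above 1 N and y of the grasp point in the frame of funnel_mouth between -0.006 and 0.006 m and z of the grasp point in the frame of funnel_mouth between -0.032 and -0.008 m and x of the grasp point in the frame of funnel_mouth between 0.01 and 0.155 m) or (contact force between the fingers and stand above 1 N and y of the grasp point in the frame of dropper_tip between -0.006 and 0.006 m and z of the grasp point in the frame of dropper_tip between 0.033 and 0.057 m and x of the grasp point in the frame of dropper_tip between 0.01 and 0.155 m)).
It also fails if it takes over 64 s, if anything falls off the work surface, if the arm or the gripper's body presses on something with over 40 N, if the wrist force passes 120 N, or if a joint passes its speed limit or range.

ROBOT

A 6-joint arm with a two-finger parallel gripper is mounted at the origin on the work surface. World frame = base frame: x ahead of the robot, y to its left, z up, the work surface at z = 0. Lengths are in mm, angles in rad, forces in N, time in s.
With the tool pointing down it reaches from about 375 to 975 mm from the base axis. Payload 3.8 kg.
Tool frame: the origin (TCP) lies midway between the tips of the shut fingers; the grasp point (between the pads) lies 19 mm behind it (robot.tcp_to_grasp is the z of the grasp point in the tool frame, in mm); z points along the fingers, y is the line along which they close (so a half turn about z gives the same grasp; the last joint's range is limited). The gripper opens to 85 mm and grips with 20 to 120 N. Pads are 22 mm wide; open, the fingers measure 114 mm over their backs; the gripper's body (76 mm by 85 mm) begins 54 mm behind the grasp point. The pads swing forward as they close: fully open they stand 13 mm farther back than shut.
Start: joints at [1.173, 0.264, 1.604, -0, 1.274, -0.037], TCP at [238.288, 631.535, 231.28] pointing down, gripper open.
Joint ranges: [-2.63, 2.63], [-0.94, 2.18], [0.31, 2.57], [-1.31, 4.45], [0, 2.66], [-2.55, 2.55]. Speed limits (rad/s): [2.57, 2.57, 3.14, 3.14, 3.14, 3.14].

INTERFACE

Orientations are given as [roll, pitch, yaw] about the fixed x, y, z axes, in that order (R = Rz(yaw) Ry(pitch) Rx(roll)).
In Python, from rig import robot gives the robot as it stands.
- The arm moves only by the tool jog_arm, never from a script. Its argument "targets" is a list of rows, each an object of numbers: "rx", "ry", "rz": the turn, a rotation vector about the tool's x, y, z in rad; "tx", "ty", "tz": the shift along the tool's x, y, z in mm; "claw": the opening, from 0 (shut) to 1 (fully open). A call has 1 to 12 rows; each row shifts and turns the commanded pose from where the row before left it, along the tool's axes as they then stand; what a row does not reach is not made up. A row lasts 1/8 s, in which the tool goes at most 62.5 mm and 10.7 degrees, less where a joint would pass 70% of its speed; a pose out of reach is approached as far as the arm can. A call is refused whole if a number of a shift passes 62.5 or a number of a turn 0.188, either way. A call with a gripper value outside its range is refused whole. The fingers move at their own pace and stop on an object; the grip force is fixed at half the most. Time passes only in rows, so rows that do not move let the fingers close. It gives the time, the measured TCP pose, the force, the opening and the grip force at its end, in the units of the state.
- robot.sense(): the state, without advancing time (a new reading comes with each control period).
- robot.get_image(name): name is "scene" or "side" or "wrist"; returns a dict with "img" (400x640x3 uint8, red, green, blue), "range_z" (400x640 float32, mm along the optical axis (not along the pixel's ray), 0 where there is no reading), "fx", "fy", "cx", "cy" (pixels), "world_to_cam" (4x4, takes a point from world to camera coordinates). Camera axes: x right, y up, looking along -z (the intrinsics and any distortion apply to the point x, -y, -z); pixel columns grow to the right and rows downward; lengths in mm; the calibration is good to about 2 mm. The wrist camera is an equidistant fisheye: a pixel r from the principal point sees the ray r / f radians off the axis. A picture is of the moment at which its call begins.
- robot.sign_off(): hands the job in; it is judged then, once.
The state is a dict: "t": time; "q": joint angles; "joint_vel": joint speeds; "joint_efforts": joint torques, N m; "eef_pos": TCP position; "tool_rot": TCP orientation; "contact_force": force on the tool from outside, world axes, zero at the start; "torque": the same for the moment, N m; "grip_width": opening from 0.0 (shut) to 1.0 (fully open); "finger_force": force on a finger pad.
Only numpy, scipy, OpenCV 4.12 (cv2) and the standard library are available. Lean on these libraries where they do the work, as an engineer would, in place of code of your own. Each camera call takes 0.05 s, during which the arm holds its last target. There are 200 camera calls.

## Working session

There is one attempt and no reset: what is moved stays moved. The work goes in short steps, Python scripts to look and compute and a tool call to move; the robot and the scene stay as the last step left them, time stands still between calls to the robot, and variables do not carry over. Pictures are saved under pics/ and viewed, at most 10 in all, crops included, and the job is handed in when it is done.

Besides the shell and the picture viewer there is one more tool, called after ">>>" as name(argument=value, ...), one argument or row to a line, values as JSON. jog_arm: Moves the arm, as the interface text tells. Its arguments: {"type":"object","properties":{"targets":{"type":"array"}},"required":["targets"]}

```bash
ls; mkdir -p pics
cat > h.py <<'E'
import numpy as np, cv2
from rig import robot
def snap(cam,name=None):
    d=robot.get_image(cam)
    if name: cv2.imwrite(f'pics/{name}.png',d['img'][:,:,::-1])
    np.savez(f'pics/{cam}.npz',**d); return d
def ray(d,u,v):
    M=np.linalg.inv(d['world_to_cam']); r=np.array([(u-d['cx'])/d['fx'],-(v-d['cy'])/d['fy'],-1.])
    return M[:3,3],M[:3,:3]@r
def onz(d,u,v,z):
    o,r=ray(d,u,v); return o+r*(z-o[2])/r[2]
def dep(d,u,v):
    o,r=ray(d,u,v); return o+r*d['range_z'][int(v),int(u)]
def proj(d,p):
    c=d['world_to_cam']@np.append(p,1); return d['cx']-d['fx']*c[0]/c[2], d['cy']+d['fy']*c[1]/c[2]
E
python3 - <<'E'
from h import *
for c in ('scene','side'):
    d=snap(c,c+'0'); M=np.linalg.inv(d['world_to_cam']); print(c,M[:3,3].round(),(-M[:3,2]).round(2),d['fx'],[k for k in d])
s=robot.sense(); print({k:np.round(v,3) for k,v in s.items()}, robot.tcp_to_grasp)
E
```

```text
pics
scene [1050. -447.  816.] [-0.56  0.41 -0.72] 419.63438872395074 ['img', 'range_z', 'fx', 'fy', 'cx', 'cy', 'world_to_cam']
side [229. 393. 629.] [ 0.4  -0.6  -0.69] 379.2981429035276 ['img', 'range_z', 'fx', 'fy', 'cx', 'cy', 'world_to_cam']
{'t': np.float64(0.1), 'q': array([ 1.173,  0.265,  1.605,  0.   ,  1.274, -0.037]), 'joint_vel': array([ 0.   , -0.003, -0.003, -0.   ,  0.001,  0.   ]), 'joint_efforts': array([ 0.0000e+00, -5.1671e+01, -3.6859e+01, -0.0000e+00,  6.0000e-03,
       -0.0000e+00]), 'eef_pos': array([238.007, 630.916, 230.061]), 'tool_rot': array([-3.14 , -0.   ,  2.781]), 'contact_force': array([-0.482, -0.061,  0.013]), 'torque': array([-0.014, -0.036,  0.022]), 'finger_force': np.float64(0.0), 'grip_width': np.float64(1.002)} -18.700000000000003
```

View pics/scene0.png

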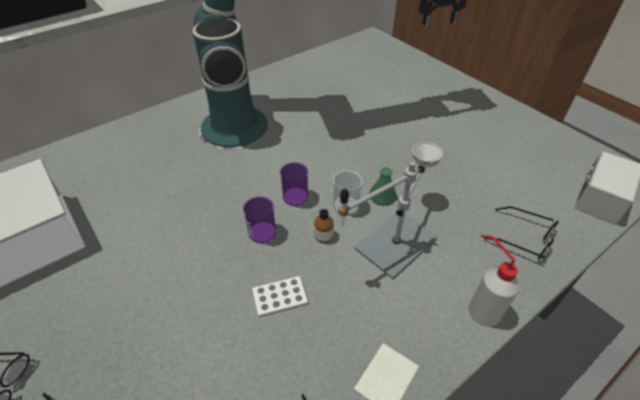

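View pics/side0.png

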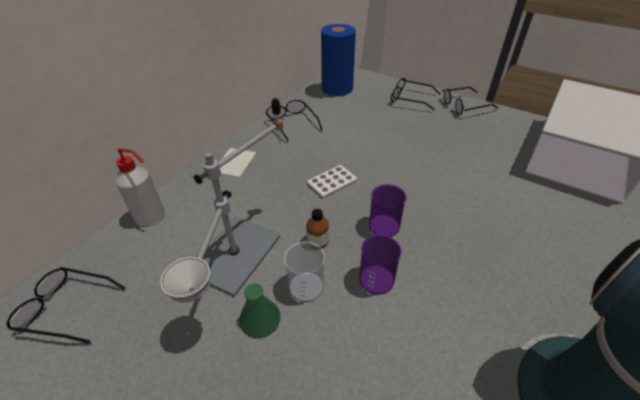

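The scene view shows the clear beaker at (348,190), the purple look-alikes at (294,184) and (260,220), the flask at (385,187), the bottle at (324,226) and the stand post at about (403,205). In the side view the beaker is at (305,272), the purples at (387,210) and (380,265), and the post runs from (210,158) to (233,252). The candidates for the beaker are the clear one and the two purple ones. I choose the clear one, which stands between the flask and the bottle, and check it in a close crop.

Run:
```python
from h import *
a=cv2.imread('pics/scene0.png')[130:280,300:460]; b=cv2.imread('pics/side0.png')[140:330,150:350]
A=cv2.resize(a,None,fx=2.5,fy=2.5,interpolation=cv2.INTER_CUBIC);B=cv2.resize(b,None,fx=2,fy=2,interpolation=cv2.INTER_CUBIC)
c=np.zeros((380,800,3),np.uint8);c[:375,:400]=A;c[:,400:]=B
cv2.imwrite('pics/crop0.png',c)
D={k:dict(np.load(f'pics/{k}.npz')) for k in('scene','side')}
for n,c,u,v,z in [('posttop','scene',411,170,262),('posttop','side',210,156,262),('postbase','scene',398,241,12),('postbase','side',233,252,12),
 ('rim','scene',348,181,95),('rim','side',305,258,95),('foot','side',306,290,0),('funnel','side',186,280,165),('funnel','scene',427,155,165),('bulb','scene',344,195,280),('bulb','side',276,102,280)]:
    d=D[c]; print(n,c,onz(d,u,v,z).round(),dep(d,u,v).round())
```

```text
posttop scene [672.  61. 262.] [664.  73. 250.]
posttop side [651.  82. 262.] [655.  80. 259.]
postbase scene [662.  82.  12.] [667.  75.  22.]
postbase side [659.  82.  12.] [655.  86.  18.]
rim scene [493.  61.  95.] [466.  86.  60.]
rim side [485.  66.  95.] [507.  38.  50.]
foot side [485.  70.   0.] [468.  91.  40.]
funnel side [575. 235. 165.] [594. 226. 139.]
funnel scene [592. 219. 165.] [576. 242. 142.]
bulb scene [659. -98. 280.] [657. -96. 278.]
bulb side [647. -86. 280.] [647. -87. 279.]
```

View pics/crop0.png

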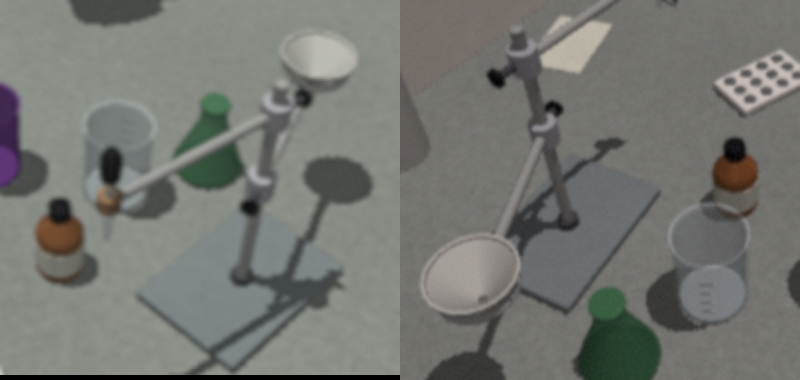

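The crop confirms the choice: a clear, open beaker. Its rim centre is at scene (347.6,180.8) and side (304.5,259). The post top is at scene (412,164) and side (208.5,156.5). I triangulate these points and get the rod angles.

```bash
cat >> h.py <<'E'
def tri(d1,p1,d2,p2):
    o1,r1=ray(d1,*p1);o2,r2=ray(d2,*p2);s,_,_,_=np.linalg.lstsq(np.c_[r1,-r2],o2-o1,rcond=None)
    a,b=o1+s[0]*r1,o2+s[1]*r2; return (a+b)/2,np.linalg.norm(a-b)
E
python3 - <<'E'
from h import *
S,T=[dict(np.load(f'pics/{k}.npz')) for k in('scene','side')]
for n,a,b in [('posttop',(412.2,164),(208.5,156.5)),('postbase',(396.4,240),(233.5,251)),('rim',(347.6,180.8),(304.5,259)),('foot',(347,205),(306.5,286.5)),
 ('funnel',(427.4,154),(185.5,278)),('bulb',(344.5,191),(276,102)),('droptip',(343,224.5),(287,141)),('purple1',(294.5,171),(388,193)),('purple2',(259.5,207),(381,248))]:
    p,e=tri(S,a,T,b); print(n,p.round(1),e.round(1))
# purples alone on the scene plane, base plate, other items
for k,d in(('scene',S),('side',T)):
    h=cv2.cvtColor(d['img'],cv2.COLOR_RGB2HSV)
    for n,lo,hi in(('purple',(130,90,30),(165,255,255)),('green',(55,90,20),(80,255,255)),('amber',(5,120,40),(18,255,255))):
        m=cv2.inRange(h,lo,hi); c,_l,st,ce=cv2.connectedComponentsWithStats(m)
        print(k,n,[(st[i,:4].tolist()) for i in range(1,c) if st[i,4]>80])
E
```

```text
posttop [657.9  80.3 257.2] 0.2
postbase [658.9  80.4  13.5] 1.0
rim [487.2  64.7  89.5] 0.4
foot [488.5  65.    2.1] 3.1
funnel [584.2 230.5 156.8] 0.2
bulb [649.7 -89.3 277.6] 0.7
droptip [646.4 -95.2 187.3] 15.7
purple1 [423.  -72.7 164.2] 44.6
purple2 [ 390.5 -113.6   14.2] 51.5
scene purple [[281, 163, 27, 43], [244, 197, 32, 46]]
scene green [[373, 191, 19, 13]]
scene amber [[394, 0, 193, 112], [576, 83, 64, 39], [315, 217, 17, 14]]
side purple [[360, 185, 46, 109]]
side green [[240, 285, 39, 52]]
side amber [[307, 218, 21, 18]]
```

Post is at (658,80), and the beaker is at (487,65), 171 mm away, which fits. The funnel azimuth is about 116° and its target is 185°. The dropper azimuth is about 267°. First I shut the claw, align the tool with the world axes and move towards the outer side of the lower arm.

>>> jog_arm(
  targets=[
    {"rz":-0.18,"claw":0},
    {"rz":-0.18,"claw":0},
    {"tx":-35,"ty":-30,"claw":0},
    {"tx":-35,"ty":-30,"claw":0},
    {"tx":-35,"ty":-30,"claw":0},
    {"tx":-35,"ty":-30,"claw":0},
    {"tx":-35,"ty":-30,"claw":0},
    {"tx":-35,"ty":-30,"claw":0},
    {"tx":-35,"ty":-30,"claw":0},
    {"tx":-35,"ty":-30,"claw":0},
  ],
)

```text
schema error: expected keys rx, ry, rz, tx, ty, tz, claw
```

>>> jog_arm(
  targets=[
    {"rx":0,"ry":0,"rz":-0.18,"tx":0,"ty":0,"tz":0,"claw":0},
    {"rx":0,"ry":0,"rz":-0.18,"tx":0,"ty":0,"tz":0,"claw":0},
    {"rx":0,"ry":0,"rz":0,"tx":-35,"ty":-30,"tz":0,"claw":0},
    {"rx":0,"ry":0,"rz":0,"tx":-35,"ty":-30,"tz":0,"claw":0},
    {"rx":0,"ry":0,"rz":0,"tx":-35,"ty":-30,"tz":0,"claw":0},
    {"rx":0,"ry":0,"rz":0,"tx":-35,"ty":-30,"tz":0,"claw":0},
    {"rx":0,"ry":0,"rz":0,"tx":-35,"ty":-30,"tz":0,"claw":0},
    {"rx":0,"ry":0,"rz":0,"tx":-35,"ty":-30,"tz":0,"claw":0},
    {"rx":0,"ry":0,"rz":0,"tx":-35,"ty":-30,"tz":0,"claw":0},
    {"rx":0,"ry":0,"rz":0,"tx":-35,"ty":-30,"tz":0,"claw":0},
  ],
)

```text
t: 1.35
eef_pos: [518.8, 390.0, 230.7]
tool_rot: [-3.141, -0.001, 3.141]
contact_force: [0.1, 0.5, 0.1]
grip_width: -0.001
finger_force: 0.0
```

>>> jog_arm(
  targets=[
    {"rx":0,"ry":0,"rz":0,"tx":-28,"ty":-39,"tz":0,"claw":0},
    {"rx":0,"ry":0,"rz":0,"tx":-28,"ty":-39,"tz":0,"claw":0},
    {"rx":0,"ry":0,"rz":0,"tx":-28,"ty":-39,"tz":0,"claw":0},
    {"rx":0,"ry":0,"rz":0,"tx":-28,"ty":-39,"tz":0,"claw":0},
    {"rx":0,"ry":0,"rz":0,"tx":-28,"ty":-39,"tz":0,"claw":0},
    {"rx":0,"ry":0,"rz":0,"tx":0,"ty":0,"tz":0,"claw":0},
    {"rx":0,"ry":0,"rz":0,"tx":0,"ty":0,"tz":33,"claw":0},
    {"rx":0,"ry":0,"rz":0,"tx":0,"ty":0,"tz":33,"claw":0},
    {"rx":0,"ry":0,"rz":0,"tx":0,"ty":0,"tz":33,"claw":0},
    {"rx":0,"ry":0,"rz":0,"tx":0,"ty":0,"tz":0,"claw":0},
  ],
)

```text
t: 2.6
eef_pos: [654.3, 196.2, 127.9]
tool_rot: [-3.14, -0.008, 3.142]
contact_force: [-0.5, 0.2, 1.0]
grip_width: 0.002
finger_force: 0.0
```

Run:
```python
from h import *
a=snap('scene')['img'][80:280,280:500];b=snap('side')['img'][100:330,110:350]
c=np.zeros((460,800,3),np.uint8)
A=cv2.resize(a,(396,360));B=cv2.resize(b,(404,387));c[:360,:396]=A;c[:387,396:]=B
cv2.imwrite('pics/pre.png',c[:,:,::-1]); print(robot.sense()['eef_pos'],robot.sense()['contact_force'])
```

```text
[657.64784343 196.85586422 132.57125719] [1.5799279  1.00392606 0.65657642]
```

View pics/pre.png

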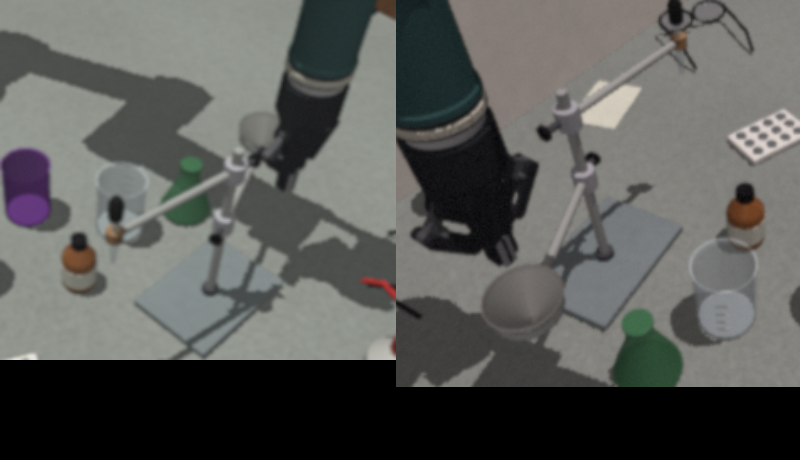

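The fingertips stand just outside the lower rod at its height, clear of the funnel. I start a gentle push along an arc about the post.

>>> jog_arm(
  targets=[
    {"rx":0,"ry":0,"rz":0,"tx":5,"ty":-3,"tz":0,"claw":0},
    {"rx":0,"ry":0,"rz":0,"tx":5,"ty":-3,"tz":0,"claw":0},
    {"rx":0,"ry":0,"rz":0,"tx":5,"ty":-3,"tz":0,"claw":0},
    {"rx":0,"ry":0,"rz":0,"tx":5,"ty":-1,"tz":0,"claw":0},
    {"rx":0,"ry":0,"rz":0,"tx":5,"ty":-1.5,"tz":0,"claw":0},
    {"rx":0,"ry":0,"rz":0,"tx":5,"ty":-1.5,"tz":0,"claw":0},
    {"rx":0,"ry":0,"rz":0,"tx":5,"ty":-2,"tz":0,"claw":0},
    {"rx":0,"ry":0,"rz":0,"tx":5,"ty":-2,"tz":0,"claw":0},
  ],
)

```text
t: 3.7
eef_pos: [618.0, 179.1, 132.4]
tool_rot: [-3.142, 0.001, 3.141]
contact_force: [1.7, -0.1, -0.4]
grip_width: -0.001
finger_force: 0.6
```

>>> jog_arm(
  targets=[
    {"rx":0,"ry":0,"rz":0,"tx":6.8,"ty":-3,"tz":0,"claw":0},
    {"rx":0,"ry":0,"rz":0,"tx":6.6,"ty":-3.5,"tz":0,"claw":0},
    {"rx":0,"ry":0,"rz":0,"tx":6.3,"ty":-4,"tz":0,"claw":0},
    {"rx":0,"ry":0,"rz":0,"tx":6,"ty":-4.4,"tz":0,"claw":0},
    {"rx":0,"ry":0,"rz":0,"tx":5.7,"ty":-4.8,"tz":0,"claw":0},
    {"rx":0,"ry":0,"rz":0,"tx":5.4,"ty":-5.2,"tz":0,"claw":0},
    {"rx":0,"ry":0,"rz":0,"tx":5,"ty":-5.6,"tz":0,"claw":0},
    {"rx":0,"ry":0,"rz":0,"tx":4.6,"ty":-5.9,"tz":0,"claw":0},
    {"rx":0,"ry":0,"rz":0,"tx":4.2,"ty":-6.2,"tz":0,"claw":0},
    {"rx":0,"ry":0,"rz":0,"tx":3.7,"ty":-6.5,"tz":0,"claw":0},
    {"rx":0,"ry":0,"rz":0,"tx":0,"ty":0,"tz":0,"claw":0},
  ],
)

```text
t: 5.08
eef_pos: [562.7, 129.5, 132.0]
tool_rot: [-3.141, -0.001, 3.14]
contact_force: [-0.2, 0.0, -0.9]
grip_width: -0.0
finger_force: 0.0
```

Run:
```python
from h import *
a=snap('scene')['img'][80:280,280:500];b=snap('side')['img'][100:330,110:350]
c=np.zeros((460,800,3),np.uint8)
A=cv2.resize(a,(396,360));B=cv2.resize(b,(404,387));c[:360,:396]=A;c[:387,396:]=B
cv2.imwrite('pics/mid.png',c[:,:,::-1]); s=robot.sense();print(s['eef_pos'],s['contact_force'])
```

```text
[563.13127468 129.9152328  132.00417637] [-0.46389059 -0.29276136  0.3179675 ]
```

View pics/mid.png

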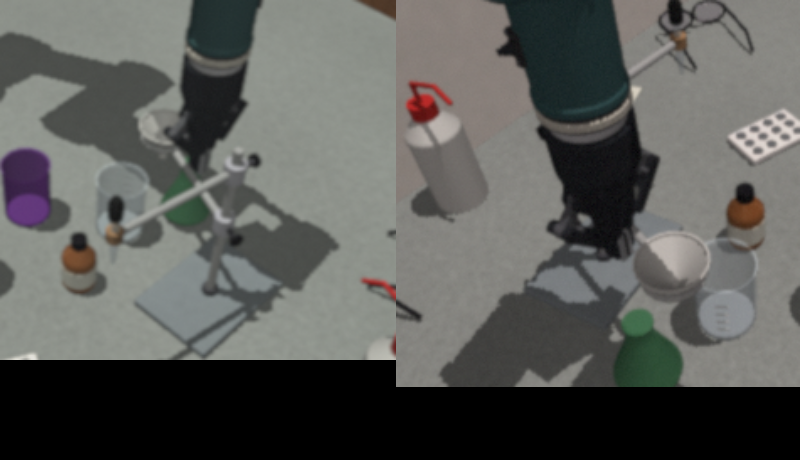

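The arm has turned and the funnel mouth now shows at about side (274,256), short of the beaker. I measure it by its pixel on the mouth plane.

Run:
```python
from h import *
T=dict(np.load('pics/side.npz'))
for z in(157,165):
    p=onz(T,274,256.3,z); v=p[:2]-[658.4,80.3]; print(p.round(1),np.linalg.norm(v).round(1),np.degrees(np.arctan2(v[1],v[0])).round(1)%360)
# where the mouth's centre should appear when over the beaker
t=np.array([487.8,64.8]);u=(t-[658.4,80.3]);print(np.degrees(np.arctan2(u[1],u[0]))%360,np.linalg.norm(u))
u=np.array([658.4,80.3])+170*u/np.linalg.norm(u); print(u,proj(T,[*u,157]),proj(T,[*u,165]))
```

```text
[498.  127.1 157. ] 167.1 163.7
[493.4 131.6 165. ] 172.8 162.7
185.19140074963218 171.302685326296
[489.0973417   64.91787102] (np.float64(301.61532402171025), np.float64(233.4262680371385)) (np.float64(301.3796712356281), np.float64(230.18896085910833))
```

>>> jog_arm(
  targets=[
    {"rx":0,"ry":0,"rz":0,"tx":3.3,"ty":-6.7,"tz":0,"claw":0},
    {"rx":0,"ry":0,"rz":0,"tx":2.8,"ty":-6.9,"tz":0,"claw":0},
    {"rx":0,"ry":0,"rz":0,"tx":2.3,"ty":-7.1,"tz":0,"claw":0},
    {"rx":0,"ry":0,"rz":0,"tx":1.8,"ty":-7.2,"tz":0,"claw":0},
    {"rx":0,"ry":0,"rz":0,"tx":0.7,"ty":-3.7,"tz":0,"claw":0},
    {"rx":0,"ry":0,"rz":0,"tx":0.6,"ty":-3.7,"tz":0,"claw":0},
    {"rx":0,"ry":0,"rz":0,"tx":0,"ty":0,"tz":0,"claw":0},
  ],
)

```text
t: 6.05
eef_pos: [551.7, 94.4, 132.1]
tool_rot: [-3.141, -0.001, 3.141]
contact_force: [-0.2, -0.2, 0.1]
grip_width: -0.005
finger_force: 0.0
```

Run:
```python
from h import *
a=snap('scene')['img'][110:260,280:480];b=snap('side')['img'][160:330,200:400]
c=np.zeros((345,800,3),np.uint8)
c[:300,:400]=cv2.resize(a,(400,300));c[:340,400:]=cv2.resize(b,(400,340))
cv2.imwrite('pics/mid2.png',c[:,:,::-1]); s=robot.sense();print(s['eef_pos'],s['contact_force'])
```

```text
[551.72099306  94.70992536 132.05121513] [0.23036128 0.74976614 0.16311663]
```

View pics/mid2.png

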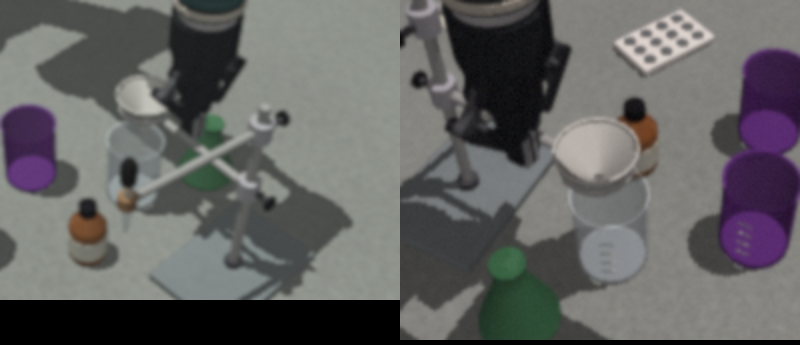

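Run:
```python
from h import *
S,T=[dict(np.load(f'pics/{k}.npz')) for k in('scene','side')]
p,e=tri(S,(351,158.5),T,(298.5,236.5)); v=p[:2]-[658.4,80.3]; print(p.round(1),e,np.linalg.norm(v).round(1),np.degrees(np.arctan2(v[1],v[0])).round(1)%360)
for z in(157,165):
    p=onz(T,298.5,236.5,z); v=p[:2]-[658.4,80.3]; print(p.round(1),np.linalg.norm(v).round(1),np.degrees(np.arctan2(v[1],v[0])).round(1)%360)
```

```text
[487.7  73.  158.4] 3.145153908029288 170.9 182.5
[489.5  73.2 157. ] 169.0 182.4
[485.1  78.6 165. ] 173.3 180.6
```

The funnel mouth is at side (298.5,236.5) and scene (351,158.5), giving (488,73) and an azimuth of about 182.4°. About 2.8° remains, so I push 5 mm more and then withdraw.

>>> jog_arm(
  targets=[
    {"rx":0,"ry":0,"rz":0,"tx":0.3,"ty":-2,"tz":0,"claw":0},
    {"rx":0,"ry":0,"rz":0,"tx":0,"ty":-2,"tz":0,"claw":0},
    {"rx":0,"ry":0,"rz":0,"tx":0,"ty":-1,"tz":0,"claw":0},
    {"rx":0,"ry":0,"rz":0,"tx":0,"ty":0,"tz":0,"claw":0},
    {"rx":0,"ry":0,"rz":0,"tx":0,"ty":10,"tz":0,"claw":0},
    {"rx":0,"ry":0,"rz":0,"tx":0,"ty":25,"tz":0,"claw":0},
    {"rx":0,"ry":0,"rz":0,"tx":0,"ty":25,"tz":-30,"claw":0},
    {"rx":0,"ry":0,"rz":0,"tx":0,"ty":40,"tz":-40,"claw":0},
    {"rx":0,"ry":0,"rz":0,"tx":0,"ty":40,"tz":-40,"claw":0},
    {"rx":0,"ry":0,"rz":0,"tx":0,"ty":40,"tz":-40,"claw":0},
    {"rx":0,"ry":0,"rz":0,"tx":0,"ty":30,"tz":-40,"claw":0},
    {"rx":0,"ry":0,"rz":0,"tx":0,"ty":0,"tz":0,"claw":0},
  ],
)

```text
t: 7.65
eef_pos: [553.3, 303.5, 327.3]
tool_rot: [3.137, 0.008, -3.139]
contact_force: [0.5, -1.2, -0.1]
grip_width: -0.005
finger_force: 0.0
```

Run:
```python
from h import *
a=snap('scene')['img'][110:260,280:480];b=snap('side')['img'][160:330,200:400]
c=np.zeros((345,800,3),np.uint8)
c[:300,:400]=cv2.resize(a,(400,300),interpolation=cv2.INTER_CUBIC);c[:340,400:]=cv2.resize(b,(400,340),interpolation=cv2.INTER_CUBIC)
cv2.imwrite('pics/mid3.png',c[:,:,::-1]); s=robot.sense();print(s['eef_pos'],s['contact_force'])
```

```text
[551.73147698 300.49758761 322.41119456] [-0.42317898 -0.60656069  0.1300256 ]
```

View pics/mid3.png

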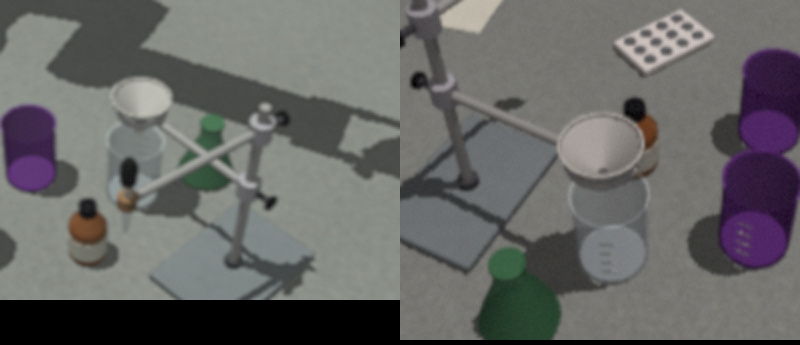

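The funnel mouth is now at side (300.5,234) and scene (350.5,160.5), above the clear beaker, and nothing else has moved.

Run:
```python
from h import *
S,T=[dict(np.load(f'pics/{k}.npz')) for k in('scene','side')]
P=np.array([658.4,80.3])
def rep(n,p,e=0):
    v=p[:2]-P; print(n,p.round(1),round(float(e),1),np.linalg.norm(v).round(1),(np.degrees(np.arctan2(v[1],v[0]))%360).round(1))
rep('mouth',*tri(S,(350.5,160.5),T,(300.5,234)))
rep('beaker rim',*tri(S,(348,180.8),T,(304.5,258.8)))
# white funnel mask blobs
for k,d,box in(('scene',S,(325,140,380,182)),('side',T,(270,205,330,255))):
    x0,y0,x1,y1=box; h=cv2.cvtColor(d['img'],cv2.COLOR_RGB2HSV)[y0:y1,x0:x1]; 
    m=cv2.inRange(h,(0,0,150),(180,40,255)); c,l,st,ce=cv2.connectedComponentsWithStats(m); i=1+st[1:,4].argmax(); print(k,st[i]+[x0,y0,0,0,0])
```

```text
mouth [490.   67.2 157.1] 0.5 168.9 184.4
beaker rim [487.6  65.   89.9] 1.4 171.5 185.1
scene [334 149  32  20 409]
side [279 219  29  28 585]
```

The funnel is about 3 mm off the beaker axis (184.4° against 185.1°), which is within tolerance. Next I cross high to the far side of the upper rod.

>>> jog_arm(
  targets=[
    {"rx":0,"ry":0,"rz":0,"tx":-18.5,"ty":-40,"tz":0,"claw":0},
    {"rx":0,"ry":0,"rz":0,"tx":-18.5,"ty":-40,"tz":0,"claw":0},
    {"rx":0,"ry":0,"rz":0,"tx":-18.5,"ty":-40,"tz":0,"claw":0},
    {"rx":0,"ry":0,"rz":0,"tx":-18.5,"ty":-40,"tz":0,"claw":0},
    {"rx":0,"ry":0,"rz":0,"tx":-18.5,"ty":-40,"tz":0,"claw":0},
    {"rx":0,"ry":0,"rz":0,"tx":-18.5,"ty":-40,"tz":0,"claw":0},
    {"rx":0,"ry":0,"rz":0,"tx":-18.5,"ty":-40,"tz":0,"claw":0},
    {"rx":0,"ry":0,"rz":0,"tx":-18.5,"ty":-40,"tz":0,"claw":0},
    {"rx":0,"ry":0,"rz":0,"tx":0,"ty":0,"tz":0,"claw":0},
    {"rx":0,"ry":0,"rz":0,"tx":0,"ty":0,"tz":0,"claw":0},
  ],
)

```text
t: 9.0
eef_pos: [698.6, -20.6, 320.3]
tool_rot: [3.141, -0.003, 3.139]
contact_force: [-0.1, -1.1, 0.3]
grip_width: -0.001
finger_force: 0.0
```

>>> jog_arm(
  targets=[
    {"rx":0,"ry":0,"rz":0,"tx":0,"ty":0,"tz":33,"claw":0},
    {"rx":0,"ry":0,"rz":0,"tx":0,"ty":0,"tz":33,"claw":0},
    {"rx":0,"ry":0,"rz":0,"tx":0,"ty":0,"tz":33,"claw":0},
    {"rx":0,"ry":0,"rz":0,"tx":0,"ty":0,"tz":0,"claw":0},
    {"rx":0,"ry":0,"rz":0,"tx":0,"ty":0,"tz":0,"claw":0},
  ],
)

```text
t: 9.62
eef_pos: [699.9, -19.4, 224.5]
tool_rot: [3.142, 0.001, -3.141]
contact_force: [0.0, -0.6, 0.8]
grip_width: -0.0
finger_force: 0.0
```

Run:
```python
from h import *
a=snap('scene')['img'][80:280,280:500];b=snap('side')['img'][60:290,150:390]
c=np.zeros((390,800,3),np.uint8)
c[:360,:396]=cv2.resize(a,(396,360));c[:387,396:]=cv2.resize(b,(404,387))
cv2.imwrite('pics/pre2.png',c[:,:,::-1]); s=robot.sense();print(s['eef_pos'],s['contact_force'])
```

```text
[700.82801526 -19.84094496 225.87169306] [-0.0756645  -0.27104607  0.58417784]
```

View pics/pre2.png

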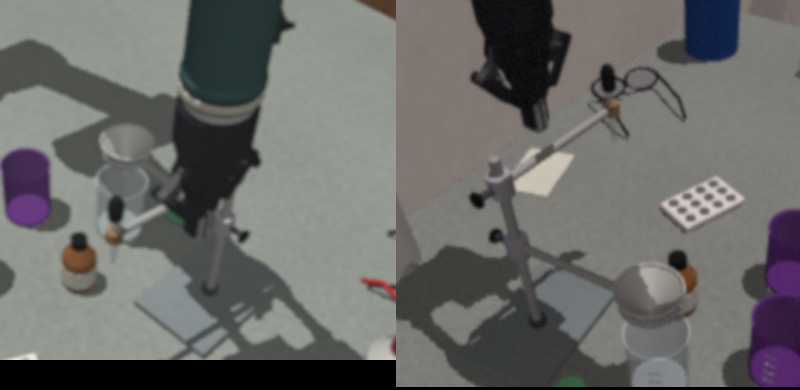

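The fingertips stand behind the upper rod, clear of it. The finger linkages flare along tool y, so I'll turn the tool to keep y across the rod and avoid the bulb. I check the wrist joint for range first.

```bash
python3 -c "
from h import *
s=robot.sense();print(s['q'].round(3),s['eef_pos'].round(1),s['t'])"
```

```text
[-0.064  0.313  1.551  0.     1.273 -1.634] [700.8 -19.8 225.9] 9.725
```

>>> jog_arm(
  targets=[
    {"rx":0,"ry":0,"rz":0.18,"tx":0,"ty":0,"tz":0,"claw":0},
    {"rx":0,"ry":0,"rz":0.18,"tx":0,"ty":0,"tz":0,"claw":0},
    {"rx":0,"ry":0,"rz":0.18,"tx":0,"ty":0,"tz":0,"claw":0},
    {"rx":0,"ry":0,"rz":0.18,"tx":0,"ty":0,"tz":0,"claw":0},
    {"rx":0,"ry":0,"rz":0.18,"tx":0,"ty":0,"tz":0,"claw":0},
    {"rx":0,"ry":0,"rz":0.18,"tx":0,"ty":0,"tz":0,"claw":0},
    {"rx":0,"ry":0,"rz":0.18,"tx":0,"ty":0,"tz":0,"claw":0},
    {"rx":0,"ry":0,"rz":0.18,"tx":0,"ty":0,"tz":0,"claw":0},
    {"rx":0,"ry":0,"rz":0.18,"tx":0,"ty":0,"tz":0,"claw":0},
    {"rx":0,"ry":0,"rz":0,"tx":0,"ty":0,"tz":6,"claw":0},
    {"rx":0,"ry":0,"rz":0,"tx":0,"ty":0,"tz":0,"claw":0},
  ],
)

```text
t: 11.1
eef_pos: [699.6, -20.2, 217.4]
tool_rot: [3.141, -0.0, 1.524]
contact_force: [0.6, 0.4, 0.3]
grip_width: -0.002
finger_force: 0.0
```

>>> jog_arm(
  targets=[
    {"rx":0,"ry":0,"rz":0,"tx":0,"ty":-5,"tz":0,"claw":0},
    {"rx":0,"ry":0,"rz":0,"tx":0,"ty":-5,"tz":0,"claw":0},
    {"rx":0,"ry":0,"rz":0,"tx":0,"ty":-5,"tz":0,"claw":0},
    {"rx":0,"ry":0,"rz":0,"tx":0,"ty":-4,"tz":0,"claw":0},
    {"rx":0,"ry":0,"rz":0,"tx":0,"ty":-4,"tz":0,"claw":0},
    {"rx":0,"ry":0,"rz":0.06,"tx":-0.9,"ty":-6,"tz":0,"claw":0},
    {"rx":0,"ry":0,"rz":0.06,"tx":-1,"ty":-6,"tz":0,"claw":0},
    {"rx":0,"ry":0,"rz":0.06,"tx":-1,"ty":-6,"tz":0,"claw":0},
    {"rx":0,"ry":0,"rz":0.06,"tx":-1,"ty":-6,"tz":0,"claw":0},
  ],
)

```text
t: 12.22
eef_pos: [652.5, -20.0, 217.4]
tool_rot: [3.14, 0.0, 1.279]
contact_force: [1.2, -0.7, 0.2]
grip_width: 0.003
finger_force: 0.7
```

>>> jog_arm(
  targets=[
    {"rx":0,"ry":0,"rz":0.07,"tx":-1.2,"ty":-7,"tz":0,"claw":0},
    {"rx":0,"ry":0,"rz":0.07,"tx":-1.2,"ty":-7,"tz":0,"claw":0},
    {"rx":0,"ry":0,"rz":0.07,"tx":-1.2,"ty":-7,"tz":0,"claw":0},
    {"rx":0,"ry":0,"rz":0.07,"tx":-1.2,"ty":-7,"tz":0,"claw":0},
    {"rx":0,"ry":0,"rz":0.07,"tx":-1.2,"ty":-7,"tz":0,"claw":0},
    {"rx":0,"ry":0,"rz":0.07,"tx":-1.2,"ty":-7,"tz":0,"claw":0},
    {"rx":0,"ry":0,"rz":0.07,"tx":-1.2,"ty":-7,"tz":0,"claw":0},
    {"rx":0,"ry":0,"rz":0.07,"tx":-1.2,"ty":-7,"tz":0,"claw":0},
    {"rx":0,"ry":0,"rz":0.07,"tx":-1.2,"ty":-7,"tz":0,"claw":0},
    {"rx":0,"ry":0,"rz":0.07,"tx":-1.2,"ty":-7,"tz":0,"claw":0},
    {"rx":0,"ry":0,"rz":0.07,"tx":-1.2,"ty":-7,"tz":0,"claw":0},
  ],
)

```text
t: 13.6
eef_pos: [584.7, 14.8, 217.4]
tool_rot: [3.141, -0.001, 0.508]
contact_force: [2.2, -1.1, -0.3]
grip_width: -0.001
finger_force: 0.7
```

>>> jog_arm(
  targets=[
    {"rx":0,"ry":0,"rz":0.07,"tx":-1.2,"ty":-7,"tz":0,"claw":0},
    {"rx":0,"ry":0,"rz":0.07,"tx":-1.2,"ty":-7,"tz":0,"claw":0},
    {"rx":0,"ry":0,"rz":0.07,"tx":-1.2,"ty":-7,"tz":0,"claw":0},
    {"rx":0,"ry":0,"rz":0.06,"tx":-1,"ty":-6,"tz":0,"claw":0},
    {"rx":0,"ry":0,"rz":0.04,"tx":-0.7,"ty":-4,"tz":0,"claw":0},
    {"rx":0,"ry":0,"rz":0.03,"tx":-0.5,"ty":-3,"tz":0,"claw":0},
    {"rx":0,"ry":0,"rz":0.02,"tx":-0.3,"ty":-2,"tz":0,"claw":0},
    {"rx":0,"ry":0,"rz":0,"tx":0,"ty":0,"tz":0,"claw":0},
  ],
)

```text
t: 14.6
eef_pos: [566.1, 46.4, 217.4]
tool_rot: [-3.141, 0.0, 0.151]
contact_force: [0.3, -0.3, -0.6]
grip_width: -0.001
finger_force: 0.1
```

Run:
```python
from h import *
a=snap('scene')['img'][110:260,280:480];b=snap('side')['img'][130:300,200:400]
c=np.zeros((345,800,3),np.uint8)
c[:300,:400]=cv2.resize(a,(400,300),interpolation=cv2.INTER_CUBIC);c[:340,400:]=cv2.resize(b,(400,340),interpolation=cv2.INTER_CUBIC)
cv2.imwrite('pics/dr1.png',c[:,:,::-1]); s=robot.sense();print(s['eef_pos'],s['tool_rot'],s['contact_force'])
```

```text
[565.98943972  46.34751624 217.20419921] [-3.14130687e+00  4.78709052e-04  1.51020251e-01] [-1.33847883  0.33224563  0.12494421]
```

View pics/dr1.png

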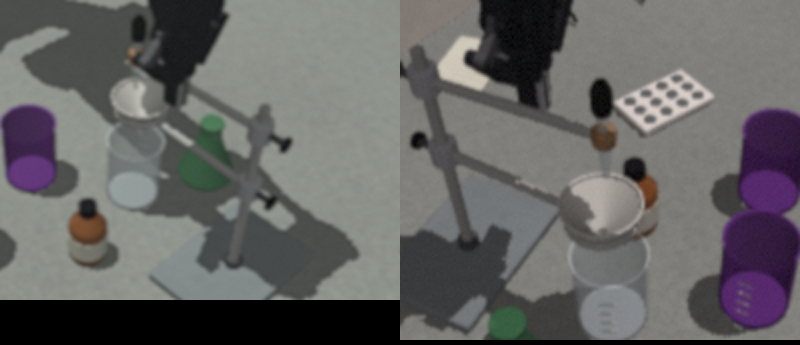

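The dropper's bulb is at side (300.5,179) and scene (349.5,124). Its cork is at side (301.5,198) and scene (346.5,136.5). I compute its azimuth against the funnel's.

Run:
```python
from h import *
S,T=[dict(np.load(f'pics/{k}.npz')) for k in('scene','side')]
P=np.array([658.4,80.3])
def rep(n,p,e=0):
    v=p[:2]-P; print(n,p.round(1),round(float(e),1),np.linalg.norm(v).round(1),(np.degrees(np.arctan2(v[1],v[0]))%360).round(1))
rep('bulb',*tri(S,(349.5,124),T,(300.5,179)))
rep('cork',*tri(S,(346.5,136.5),T,(301.5,198)))
# black bulb + brown cork centroids
for k,d,(x0,y0,x1,y1) in(('scene',S,(340,112,354,131)),('side',T,(290,165,311,191))):
    g=d['img'][y0:y1,x0:x1].max(2); m=(g<60).astype(np.uint8); mm=cv2.moments(m,True); print(k,x0+mm['m10']/mm['m00'],y0+mm['m01']/mm['m00'],mm['m00'])
for az in(184,186,188,190):
    a=np.radians(az); q=[*(P+170*np.array([np.cos(a),np.sin(a)]))]; print(az,*[np.round(proj(d,q+[z]),1) for d in(S,T) for z in(225,270)])
```

```text
bulb [490.7  56.5 268.2] 0.3 169.4 188.1
cork [487.9  56.1 231.9] 5.4 172.2 188.1
scene 348.9888888888889 123.9888888888889 90.0
side 300.12359550561797 179.08988764044943 178.0
184 [352.  137.3] [353.1 120.9] [298.3 205.4] [296.6 183.1]
186 [350.2 138.4] [351.2 122. ] [300.2 203. ] [298.7 180.7]
188 [348.4 139.6] [349.3 123.1] [302.1 200.6] [300.6 178.3]
190 [346.6 140.8] [347.5 124.3] [303.8 198.1] [302.4 175.9]
```

The dropper is at 188° and the funnel at about 185°, so I push about 5.5 mm more, withdraw sideways and rise.

>>> jog_arm(
  targets=[
    {"rx":0,"ry":0,"rz":0.02,"tx":-0.4,"ty":-2,"tz":0,"claw":0},
    {"rx":0,"ry":0,"rz":0.02,"tx":-0.4,"ty":-2,"tz":0,"claw":0},
    {"rx":0,"ry":0,"rz":0.01,"tx":-0.2,"ty":-1.5,"tz":0,"claw":0},
    {"rx":0,"ry":0,"rz":0,"tx":0,"ty":0,"tz":0,"claw":0},
    {"rx":0,"ry":0,"rz":0,"tx":0,"ty":10,"tz":0,"claw":0},
    {"rx":0,"ry":0,"rz":0,"tx":0,"ty":25,"tz":0,"claw":0},
    {"rx":0,"ry":0,"rz":0,"tx":0,"ty":40,"tz":0,"claw":0},
    {"rx":0,"ry":0,"rz":0,"tx":0,"ty":45,"tz":-40,"claw":0},
    {"rx":0,"ry":0,"rz":0,"tx":0,"ty":45,"tz":-40,"claw":0},
    {"rx":0,"ry":0,"rz":0,"tx":0,"ty":45,"tz":-40,"claw":0},
    {"rx":0,"ry":0,"rz":0,"tx":0,"ty":0,"tz":0,"claw":0},
    {"rx":0,"ry":0,"rz":0,"tx":0,"ty":0,"tz":0,"claw":0},
  ],
)

```text
t: 16.2
eef_pos: [585.2, -157.5, 336.7]
tool_rot: [-3.141, 0.001, 0.1]
contact_force: [0.3, 0.5, 0.6]
grip_width: -0.0
finger_force: 0.0
```

Run:
```python
from h import *
a=snap('scene')['img'][100:250,280:480];b=snap('side')['img'][130:330,200:400]
c=np.zeros((600,800,3),np.uint8)
c[:300,:400]=cv2.resize(a,(400,300),interpolation=cv2.INTER_CUBIC);c[:400,400:]=cv2.resize(b,(400,400),interpolation=cv2.INTER_CUBIC)
cv2.imwrite('pics/fin.png',c[:402,:,::-1]); s=robot.sense();print(s['eef_pos'],s['contact_force'])
```

```text
[ 584.6908734  -156.37364018  335.33487905] [ 0.65714489  0.3191173  -0.71404731]
```

View pics/fin.png

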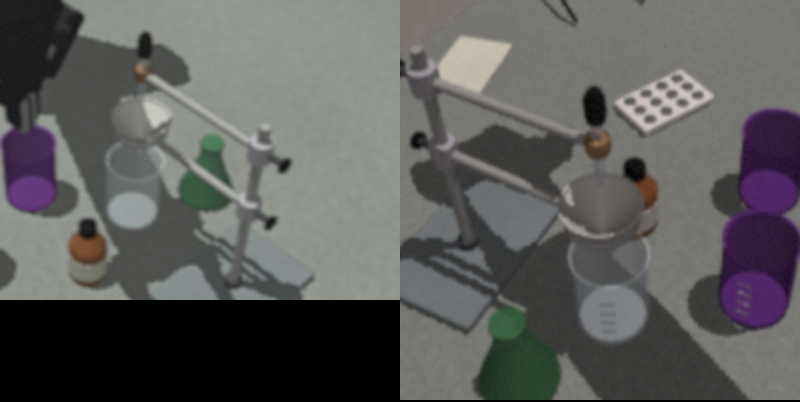

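The final view shows the bulb at side (297.5,182.5) and scene (352.5,123), the cork at side (299,202.5) and the funnel mouth at side (300.5,234). The beaker, flask, bottle and tile look unmoved.

Run:
```python
from h import *
S,T=[dict(np.load(f'pics/{k}.npz')) for k in('scene','side')]
P=np.array([658.4,80.3])
def rep(n,p,e=0):
    v=p[:2]-P; print(n,p.round(1),round(float(e),1),np.linalg.norm(v).round(1),(np.degrees(np.arctan2(v[1],v[0]))%360).round(1))
rep('bulb',*tri(S,(352.5,123),T,(297.5,182.5)))
rep('cork',*tri(S,(351.5,136),T,(299,202.5)))
rep('mouth',*tri(S,(350.5,160),T,(300.5,234)))
```

```text
bulb [490.7  64.7 267.3] 1.0 168.4 185.3
cork [488.7  66.5 229.6] 0.3 170.3 184.6
mouth [489.4  67.7 158. ] 0.3 169.4 184.2
```

Bulb, cork and mouth agree within about 3 mm, and the mouth is about 3 mm from the beaker axis. I hand it in.

```bash
python3 -c "
from rig import robot
print(robot.sign_off())"
```

```text
the job is handed in; nothing more can be done
None
```

The job is handed in: in the last images the funnel was about 3 mm from the beaker's axis and the dropper about 3 mm from the funnel's centre, with the glassware and tile apparently unmoved and the robot clear; no verdict was returned.

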